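# Pack the press-setting kit into the bench caddy

## Task

Pack the setting kit into the grey caddy on the leather worker's bench: stand the capped jar upright in the large round cup and the smaller steel press die upright in the small round cup, put the square steel anvil block flat in the square cell, and lay the wooden edge slicker in the long trough, each resting on the floor of its own insert. Leave the open jar and the larger die standing where they are, and let go of everything.

Things in the scene. Friction and masses are not known exactly. Their poses are not given: they have to be found in the camera images.
- capped_jar_mid (a point): Jar with its white cap on: clear body 50 mm diameter and 36 mm high, paper label, topped by a solid, closed, flat white cap 47 mm diameter and 20 mm high; 56 mm high overall. Loose; the point is its centre, 28 mm above its underside; z up.
- small_die_mid (a point): The smaller steel press die: a round foot 30 mm diameter and 16 mm high, with a round shank 16 mm diameter rising from its centre to 44 mm overall height; grip it by the shank. Loose; the point is its centre, 22 mm above its underside; z up.
- anvil_mid (a point): Square dark steel anvil block, 42 x 42 mm and 32 mm high, heavy (about 0.4 kg); sides along its x and y. Loose; the point is its centre, 16 mm above its underside; z up.
- slicker_mid (a point): Wooden edge slicker: a pale bar 86 mm long (x), 24 mm wide (y), 30 mm high (z), with darker grooves near both ends. Loose; the point is its centre, 15 mm above its underside; z up.
- open_jar_mid (a point): The open, empty jar without a cap: 50 mm diameter, 50 mm high, white wall 3 mm thick, a dried brown dye stain covering its floor, seen from above as a white ring round a dark hollow. It does not belong in the caddy and must stay where it is. Loose; the point is its centre, 25 mm above its underside; z up.
- big_die_mid (a point): The larger steel press die: a round foot 48 mm diameter and 16 mm high, shank 16 mm diameter, 44 mm high overall. It does not belong in the caddy and must stay where it is. Loose; the point is its centre, 22 mm above its underside; z up.
- big_cup_in (a point): Large round steel cup, inside diameter 70 mm (78 mm outside). Its walls rise 11 mm above this floor (19 mm above the bench). The point is the centre of its inner floor, 8 mm above the bench. It is one of four fixed inserts standing in the shallow grey caddy (252 x 252 mm, rim 12 mm above the bench), two by two at 118 mm spacing; any insert may be in any of the four places. The caddy is fixed to the bench.
- small_cup_in (a point): Small round steel cup, inside diameter 48 mm (56 mm outside). Its walls rise 11 mm above this floor (19 mm above the bench). The point is the centre of its inner floor, 8 mm above the bench. It is one of four fixed inserts standing in the shallow grey caddy (252 x 252 mm, rim 12 mm above the bench), two by two at 118 mm spacing; any insert may be in any of the four places. The caddy is fixed to the bench.
- square_cell_in (a point): Square plywood cell, 62 x 62 mm inside, 4 mm walls along its x and y. Its walls rise 11 mm above this floor (19 mm above the bench). The point is the centre of its inner floor, 8 mm above the bench. It is one of four fixed inserts standing in the shallow grey caddy (252 x 252 mm, rim 12 mm above the bench), two by two at 118 mm spacing; any insert may be in any of the four places. The caddy is fixed to the bench.
- trough_in (a point): Long plywood trough, 104 mm (its x) by 44 mm (its y) inside, 4 mm walls. Its walls rise 11 mm above this floor (19 mm above the bench). The point is the centre of its inner floor, 8 mm above the bench. It is one of four fixed inserts standing in the shallow grey caddy (252 x 252 mm, rim 12 mm above the bench), two by two at 118 mm spacing; any insert may be in any of the four places. The caddy is fixed to the bench.
There are look-alikes about, which are no part of the job. Of the things shaped like the part that bears anvil_mid, the dark steel one is meant. What is shaped like the part that bears slicker_mid but yellow is not meant.

How it is judged:
By the outcome, as a careful person would: the job done as asked, in the order asked, and still so for the second after the job is handed in, with the robot touching nothing.
It also fails if it takes over 122 s, if anything falls off the work surface, if the arm or the gripper's body presses on something with over 40 N, if the wrist force passes 120 N, or if a joint passes its speed limit or range.

## Robot

A 6-joint arm with a two-finger parallel gripper is mounted at the origin on the work surface. World frame = base frame: x ahead of the robot, y to its left, z up, the work surface at z = 0. Lengths are in m, angles in degrees, forces in N, time in s.
With the tool pointing down it reaches from about 0.325 to 0.775 m from the base axis. Payload 9.3 kg.
Tool frame: the origin (TCP) lies on the centre line of the jaws, within the pads' length; the fingertips stand 22 mm ahead of it and the grasp point (between the pads) lies 3 mm ahead of it; y points along the fingers, x is the direction in which the jaws open and shut, and the axes are right-handed (so a half turn about y gives the same grasp; the last joint's range is limited). The gripper opens to 85 mm and grips with 20 to 120 N. Pads are 22 mm wide; open, the fingers measure 114 mm over their backs; the gripper's body (76 mm by 85 mm) begins 54 mm behind the grasp point. The pads swing forward as they close: fully open they stand 13 mm farther back than shut.
Start: joints at [-78.415, 14.817, 1.232, 76.415, 0, 81.257], TCP at [0.191, -0.516, 0.253] pointing down, gripper open.
Joint ranges: [-174.27, 174.27], [-52.1, 104.24], [-59.71, 78.15], [-110.17, 111.67], [-87.03, 83.33], [-180, 180]. Speed limits (degrees/s): [127.2, 127.2, 159.86, 180, 180, 180].

## Interface

Orientations are given as [roll, pitch, yaw] about the fixed x, y, z axes, in that order (R = Rz(yaw) Ry(pitch) Rx(roll)).
In Python, from station import readout, eyes, workorder gives the robot as it stands.
- The arm moves only by the tool servo_tool, never from a script. Its argument "deltas" is one flat list of numbers, 7 for each row, row after row: the finger opening in mm, from 0 to 85.4, then the shift along the world's x, y, z in mm, then the turn, a rotation vector about the world's x, y, z in rad. In form: [gripper, dx, dy, dz, rx, ry, rz, gripper, dx, dy, dz, rx, ry, rz, ...]. A call has exactly 8 rows; each row shifts and turns the commanded pose from where the row before left it; what a row does not reach is not made up. A row lasts 1/12 s, in which the tool goes at most 41.7 mm and 7.16 degrees, less where a joint would pass 70% of its speed; a pose out of reach is approached as far as the arm can. A call is refused whole if a number of a shift passes 41.7 or a number of a turn 0.125, either way. A call with a gripper value outside its range is refused whole. The fingers move at their own pace and stop on an object; "force" is the grip in N (left out, the last holds). Time passes only in rows, so rows that do not move let the fingers close, or fill a call up. It gives the time, the measured TCP pose, the force and the opening at its end, in the units of the state.
- readout.get_state(): the state, without advancing time (a new reading comes with each control period).
- eyes.get_image(name): name is "side" or "top" or "wrist"; returns (picture, depth): 480x640x3 uint8, red, green, blue; 480x640 float32, m along the optical axis (not along the pixel's ray), 0 where there is no reading.
- eyes.camera_model(name): a dict with "mtx" (3x3 intrinsics, pixels), "k1" (the pictures are not rectified: a ray, as slopes to the right and down, at radius r is drawn at 1 + k1 r^2 times it, then the intrinsics apply), "R" (3x3) and "t" (3): a world point X has camera coordinates R X + t. Camera axes: x right, y down, z forward; pixel columns grow to the right and rows downward; lengths in m; the calibration is good to about 2 mm. A picture is of the moment at which its call begins: read the wrist's pose just before it. camera_model takes no time and is no camera call; for the wrist camera it gives the pose at the moment of the call.
- workorder.job_done(): hands the job in, once; it reports no verdict.
The state is a dict: "time": time; "joints": joint angles; "joint_velocities": joint speeds; "tau": joint torques, N m; "ee_pos": TCP position; "tcp_rot": TCP orientation; "wrist_force": force on the tool from outside, world axes, zero at the start; "moment": the same for the moment, N m; "gripper_width": finger opening in m.
Only numpy, scipy, OpenCV 4.12 (cv2) and the standard library are available. Lean on these libraries where they do the work, as an engineer would, in place of code of your own. Each camera call takes 0.05 s, during which the arm holds its last target.

## Working session

There is one attempt and no reset: what is moved stays moved. The work goes in short steps, Python scripts to look and compute and a tool call to move; the robot and the scene stay as the last step left them, time stands still between calls to the robot, and variables do not carry over. Pictures are saved under pics/ and viewed, and the job is handed in when it is done.

Besides the shell and the picture viewer there is one more tool, called after "Emit:" by a JSON object that holds its "method" and its "body", one argument or row to a line. servo_tool: Moves the arm, as the interface text tells. Its arguments: {"type":"object","properties":{"deltas":{"type":"array","items":{"type":"number"}},"force":{"type":"number"}},"required":["deltas"]}

```bash
mkdir -p pics; python3 - <<'E'
from station import readout, eyes
import cv2,numpy as np
print(readout.get_state())
for n in ["top","side"]:
    p,d=eyes.get_image(n); np.savez(f"pics/{n}0.npz",p=p,d=d); cv2.imwrite(f"pics/{n}0.png",p[:,:,::-1])
    m=eyes.camera_model(n); print(n,m)
    np.save(f"pics/{n}_model.npy",m,allow_pickle=True)
E
```

```text
{'time': 0.0, 'joints': array([-7.84133037e+01,  1.48518707e+01,  1.19037237e+00,  7.64148623e+01,
       -1.10451876e-03,  8.12561633e+01]), 'joint_velocities': array([ 0.00936016, -0.08397598,  0.01333497,  0.0365511 , -0.00119725,
       -0.03065622]), 'tau': array([-6.15851877e-04, -5.55635118e+01,  3.44529712e+01,  1.35151116e-02,
       -2.68846434e-04, -1.48781834e-05]), 'ee_pos': array([ 0.19102682, -0.51550448,  0.25265984]), 'tcp_rot': array([-8.99894836e+01,  7.56410145e-02, -6.96694593e+01]), 'wrist_force': array([0.5747604 , 0.44096919, 1.32738975]), 'moment': array([ 0.0422112 , -0.00520466, -0.03503488]), 'gripper_width': 0.08547942460760478}
top {'mtx': array([[478.99773959,   0.        , 317.70700878],
       [  0.        , 478.99773959, 241.65228047],
       [  0.        ,   0.        ,   1.        ]]), 'k1': -0.08545208382619071, 'R': array([[ 0.00182805, -0.99999382, -0.00300321],
       [-0.9974264 , -0.00160808, -0.07167972],
       [ 0.07167444,  0.00312651, -0.99742318]]), 't': array([-0.05428987,  0.49974236,  0.82091425])}
side {'mtx': array([[540.65783941,   0.        , 320.62120534],
       [  0.        , 540.65783941, 240.27831561],
       [  0.        ,   0.        ,   1.        ]]), 'k1': -0.032176388575650076, 'R': array([[-0.92031504, -0.39049708, -0.02307082],
       [-0.23999228,  0.61021512, -0.75501073],
       [ 0.30890765, -0.68931091, -0.65530644]]), 't': array([0.46092518, 0.1893334 , 0.72020811])}
```

View pics/top0.png

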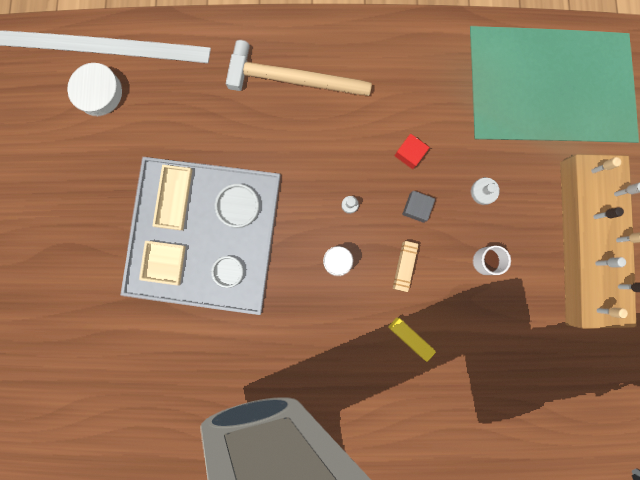

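View pics/side0.png

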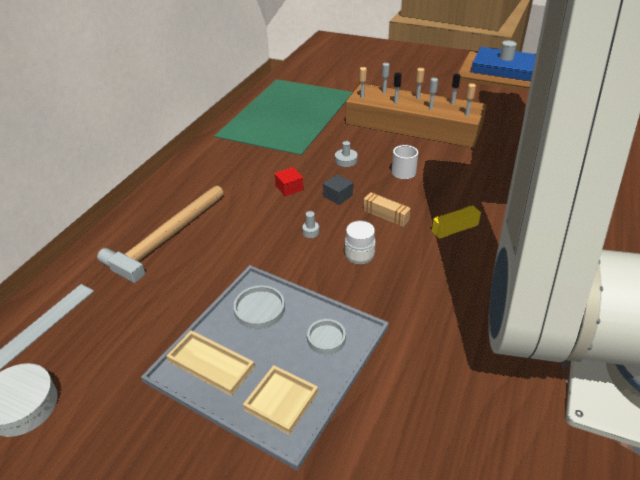

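```bash
cat > h.py <<'E'
import numpy as np,cv2
def load(n,i=0):
    z=np.load(f"pics/{n}{i}.npz"); m=np.load(f"pics/{n}_model.npy",allow_pickle=True).item(); return z['p'],z['d'],m
def dirs(m,uv):
    uv=np.atleast_2d(uv).astype(float); K=m['mtx']
    q=(uv-K[:2,2])/[K[0,0],K[1,1]]; s=q.copy()
    for _ in range(20): s=q/(1+m['k1']*(s**2).sum(1,keepdims=True))
    return np.c_[s,np.ones(len(s))]
def atz(m,uv,z):
    d=dirs(m,uv)@m['R']; c=-m['R'].T@m['t']; return c+d*((z-c[2])/d[:,2:3])
def cloud(m,d):
    v,u=np.mgrid[:480,:640]; dd=dirs(m,np.c_[u.ravel(),v.ravel()])*d.reshape(-1,1)
    return ((dd-m['t'])@m['R']).reshape(480,640,3)
def proj(m,X):
    c=np.atleast_2d(X)@m['R'].T+m['t']; s=c[:,:2]/c[:,2:]; s=s*(1+m['k1']*(s**2).sum(1,keepdims=True))
    return s*[m['mtx'][0,0],m['mtx'][1,1]]+m['mtx'][:2,2]
E
python3 - <<'E'
from h import *
p,d,m=load('top'); C=cloud(m,d)
print("bench z",np.median(C[380:390,100:110,2]),np.median(C[300:310,330:340,2]),np.median(C[50:60,420:430,2]))
a=cv2.resize(p[140:380,320:520],None,fx=3.0,fy=3.0,interpolation=cv2.INTER_CUBIC)[:600]
cv2.imwrite('pics/c1.png',a[:,:,::-1])
a=cv2.resize(p[150:320,115:290],None,fx=3.5,fy=3.5,interpolation=cv2.INTER_CUBIC)
cv2.imwrite('pics/c2.png',a[:595,:,::-1])
def seg(name,box,zlo,zhi):
    u0,v0,u1,v1=box; c=C[v0:v1,u0:u1]; k=(c[...,2]>zlo)&(c[...,2]<zhi)
    P=c[k]; r=cv2.minAreaRect((P[:,:2]*1000).astype(np.float32))
    print(name,k.sum(),'z',np.median(P[:,2]).round(4),'rect mm',np.round(r[0],1),np.round(r[1],1),round(r[2],1),'mean',(P[:,:2].mean(0)*1000).round(1))
seg('jar',(318,240,360,282),.05,.065)
seg('die',(338,190,364,220),.036,.052); seg('diefoot',(338,190,364,220),.010,.022)
seg('anvil',(400,188,440,225),.026,.04)
seg('slick',(390,236,424,296),.024,.038)
seg('open',(470,240,515,280),.044,.056)
seg('bigdie',(468,175,503,206),.036,.052)
seg('bigcup',(205,178,265,232),.0155,.024)
seg('smallcup',(205,250,250,292),.0155,.024)
seg('cell',(136,236,190,290),.0155,.024)
seg('trough',(150,162,195,235),.0155,.024)
seg('red',(390,130,435,172),.026,.04)
E
```

```text
bench z -0.00016593536811403185 1.833948220557106e-05 0.0004891249118771331
jar 603 z 0.0561 rect mm [466.6 -87.5] [44.8 45. ] 45.2 mean [466.7 -87.7]
die 71 z 0.0439 rect mm [ 567.1 -109.7] [14.5 14.3] 47.1 mean [ 566.8 -109.4]
diefoot 134 z 0.0161 rect mm [ 567.  -109.5] [26.7 28.2] 89.2 mean [ 565.2 -108.9]
anvil 596 z 0.0322 rect mm [ 562.8 -231.1] [42.8 42.8] 68.8 mean [ 562.7 -230.6]
slick 714 z 0.03 rect mm [ 457.3 -206.3] [25.5 86.1] 78.0 mean [ 457.  -205.9]
open 197 z 0.0497 rect mm [ 466.9 -355.6] [48.  48.1] 87.7 mean [ 466.8 -355.3]
bigdie 81 z 0.0438 rect mm [ 592.6 -353.7] [15.5 15.8] 48.7 mean [ 592.2 -353. ]
bigcup 305 z 0.019 rect mm [564.9  90.6] [77.  75.3] 34.4 mean [564.6  90.9]
smallcup 214 z 0.0188 rect mm [447.7 105.6] [52.7 53.5] 45.2 mean [447.5 105.7]
cell 387 z 0.0189 rect mm [462.4 223. ] [71.9 70.9] 82.4 mean [462.5 223. ]
trough 482 z 0.0189 rect mm [583.2 207. ] [ 53.1 118.5] 82.7 mean [579.9 207.8]
red 559 z 0.032 rect mm [ 661.4 -220.4] [41.7 43. ] 53.3 mean [ 660.8 -219.7]
```

```bash
ls pics
```

```text
c1.png
c2.png
side0.npz
side0.png
side_model.npy
top0.npz
top0.png
top_model.npy
```

View pics/c1.png

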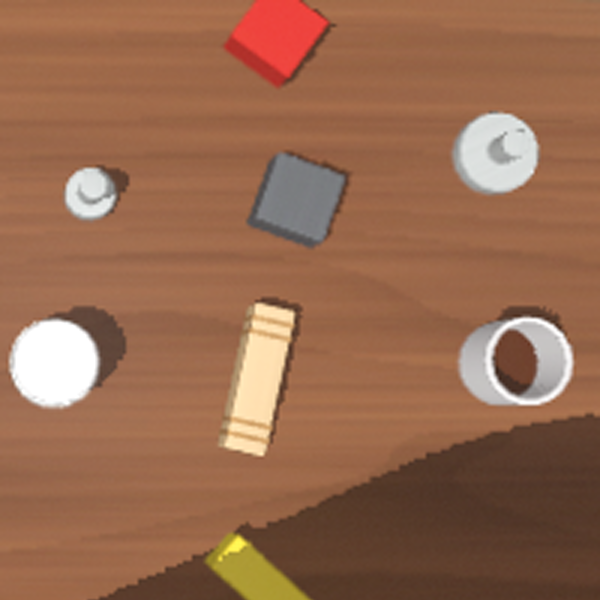

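View pics/c2.png

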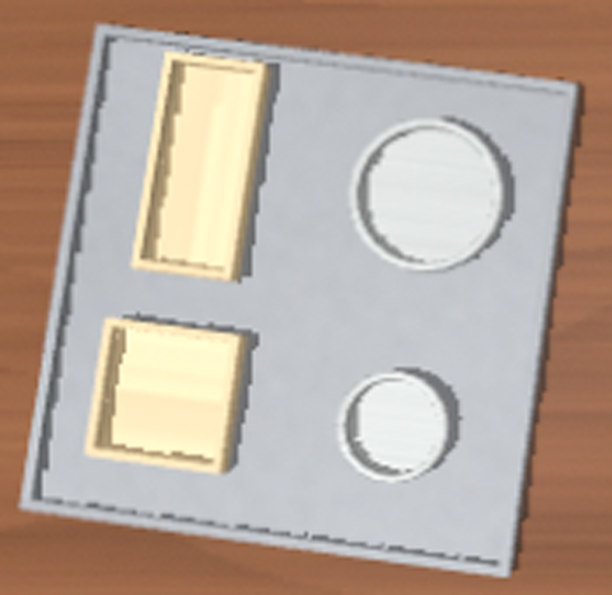

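Candidates in the top view:
- **Blocks:** the dark steel one at (419,206) is the anvil. The red one at (412,152) is a look-alike.
- **Bars:** the pale grooved one at (406,266) is the slicker. The yellow one at (412,340) is not meant.
- **Dies:** the small-foot one at (350,204) is meant. The large one at (485,191) stays.
- **Jars:** the closed white top at (338,261) is the capped jar. The ring round a dark hollow at (492,261) is the open one.

The crops confirm all four. Insert centres are big cup (238,206), small cup (228,271), cell (162,262) and trough (173,198), and their spacing matches 118 mm.

I'll move towards the jar first.

Emit:
{"method": "servo_tool", "body": {
  "deltas": [85,11.5,17.8,-3,0,0,0.0434,85,11.5,17.8,-3,0,0,0.0434,85,11.5,17.8,-3,0,0,0.0434,85,11.5,17.8,-3,0,0,0.0434,85,11.5,17.8,-3,0,0,0.0434,85,11.5,17.8,-3,0,0,0.0434,85,11.5,17.8,-3,0,0,0.0434,85,11.5,17.8,-3,0,0,0.0434],
  "force": 60
}}

```text
time: 0.77
ee_pos: [0.2834, -0.3723, 0.2289]
tcp_rot: [-90.0, 0.0, -49.7]
wrist_force: [0.1, -0.1, 0.2]
gripper_width: 0.0852
```

Emit:
{"method": "servo_tool", "body": {
  "deltas": [85,11.5,17.8,-3,0,0,0.0434,85,11.5,17.8,-3,0,0,0.0434,85,11.5,17.8,-3,0,0,0.0434,85,11.5,17.8,-3,0,0,0.0434,85,11.5,17.8,-3,0,0,0.0434,85,11.5,17.8,-3,0,0,0.0434,85,11.5,17.8,-3,0,0,0.0434,85,11.5,17.8,-3,0,0,0.0434]
}}

```text
time: 1.43
ee_pos: [0.3754, -0.2299, 0.2049]
tcp_rot: [-90.0, 0.0, -29.8]
wrist_force: [0.2, -0.1, 0.4]
gripper_width: 0.085
```

Emit:
{"method": "servo_tool", "body": {
  "deltas": [85,11.5,17.8,-3,0,0,0.0434,85,11.5,17.8,-3,0,0,0.0434,85,11.5,17.8,-3,0,0,0.0434,85,11.5,17.8,-3,0,0,0.0434,85,11.5,17.8,-3,0,0,0.0434,85,11.5,17.8,-3,0,0,0.0434,85,11.5,17.8,-3,0,0,0.0434,85,11.5,17.8,-3,0,0,0.0434]
}}

```text
time: 2.1
ee_pos: [0.4674, -0.0875, 0.1809]
tcp_rot: [-90.0, 0.0, -9.9]
wrist_force: [-0.0, -0.8, 0.1]
gripper_width: 0.0848
```

```bash
python3 - <<'E'
from h import *
from station import eyes,readout
for n in ["wrist","side"]:
    m=eyes.camera_model(n); p,d=eyes.get_image(n); np.savez(f"pics/{n}1.npz",p=p,d=d); cv2.imwrite(f"pics/{n}1.png",p[:,:,::-1]); np.save(f"pics/{n}_model.npy",m,allow_pickle=True)
p,d,m=load('side',1)
C=cloud(m,d); k=(np.hypot(C[...,0]-.467,C[...,1]+.0875)<.09)&(C[...,2]>.07)
print('lowest tool z',np.sort(C[k][:,2])[:300:30])
print(proj(m,[[.467,-.0875,.18],[.467,-.0875,.158],[.467,-.0875,.056]]))
E
```

```text
lowest tool z [0.17134721 0.17593391 0.17876628 0.18102119 0.18338988 0.18494795
 0.18672331 0.1886983  0.19059391 0.19248342]
[[361.56757694 165.26123081]
 [361.19034089 177.49260906]
 [359.5856111  229.06799712]]
```

View pics/wrist1.png

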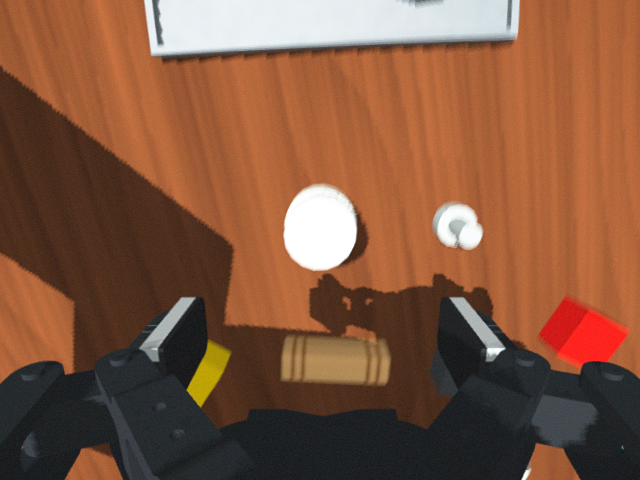

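View pics/side1.png

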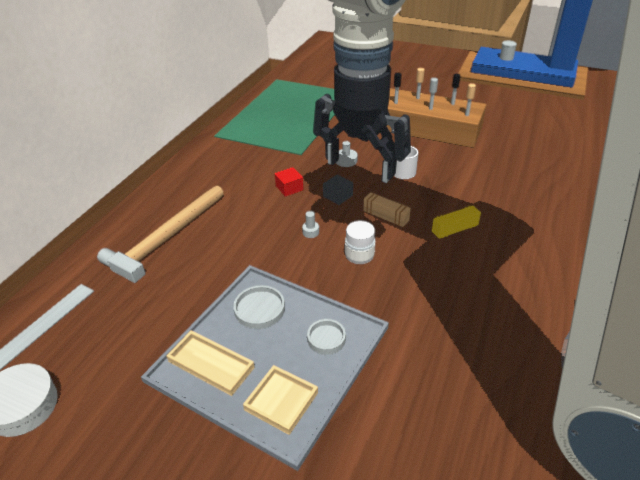

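The wrist view shows the jar between the open jaws. The side view puts the tips about 9 mm below the TCP when open. I'll descend now.

Emit:
{"method": "servo_tool", "body": {
  "deltas": [85,-0.7,0,-20,0,0,0,85,0,0,-22,0,0,0,85,0,0,-22,0,0,0,85,0,0,-22,0,0,0,85,0,0,-20,0,0,0,85,0,0,-18,0,0,0,85,0,0,-14,0,0,0,85,0,0,-8,0,0,0]
}}

```text
time: 2.87
ee_pos: [0.4653, -0.0888, 0.0337]
tcp_rot: [-90.0, 0.1, -10.1]
wrist_force: [0.1, 0.1, -0.6]
gripper_width: 0.0849
```

Emit:
{"method": "servo_tool", "body": {
  "deltas": [60,0,0,0,0,0,0,40,0,0,0,0,0,0,40,0,0,0,0,0,0,40,0,0,0,0,0,0,40,0,0,0,0,0,0,40,0,0,0,0,0,0,40,0,0,0,0,0,0,40,0,0,0,0,0,0],
  "force": 40
}}

```text
time: 3.53
ee_pos: [0.4669, -0.0888, 0.0363]
tcp_rot: [-90.0, -0.1, -10.0]
wrist_force: [-1.6, 0.1, 6.8]
gripper_width: 0.0482
```

Emit:
{"method": "servo_tool", "body": {
  "deltas": [40,0,0,0,0,0,0,40,0,0,0,0,0,0,40,0,0,3,0,0,0,40,0,0,5,0,0,0,40,0,0,8,0,0,0,40,0,0,12,0,0,0,40,0,0,15,0,0,0,40,0,0,17,0,0,0]
}}

```text
time: 4.2
ee_pos: [0.4661, -0.0884, 0.0962]
tcp_rot: [-90.0, 0.0, -10.0]
wrist_force: [0.7, -0.1, -1.1]
gripper_width: 0.0485
```

```bash
cat > look.py <<'E'
import sys
from h import *
from station import eyes,readout
i=sys.argv[1]
for n in sys.argv[2:]:
    m=eyes.camera_model(n); p,d=eyes.get_image(n); np.savez(f"pics/{n}{i}.npz",p=p,d=d); cv2.imwrite(f"pics/{n}{i}.png",p[:,:,::-1]); np.save(f"pics/{n}_model.npy",m,allow_pickle=True)
s=readout.get_state(); print(s['time'],s['ee_pos'].round(4),s['tcp_rot'].round(1),s['wrist_force'].round(1),s['gripper_width'],s['joints'].round(0))
E
python3 look.py 2 side; python3 - <<'E'
from h import *
p,d,m=load('side',2); x,y=proj(m,[[.4667,-.0876,.08]])[0].astype(int); print(x,y)
cv2.imwrite('pics/s2c.png',cv2.resize(p[y-80:y+80,x-100:x+100],None,fx=3.5,fy=3.5)[:,:,::-1])
E
```

```text
4.25 [ 0.4675 -0.0889  0.0994] [-90.   -0.2 -10. ] [ 1.3 -0.9  1.8] 0.04832075836391408 [-21.  13. -25.  52.   0.  79.]
360 217
```

View pics/s2c.png

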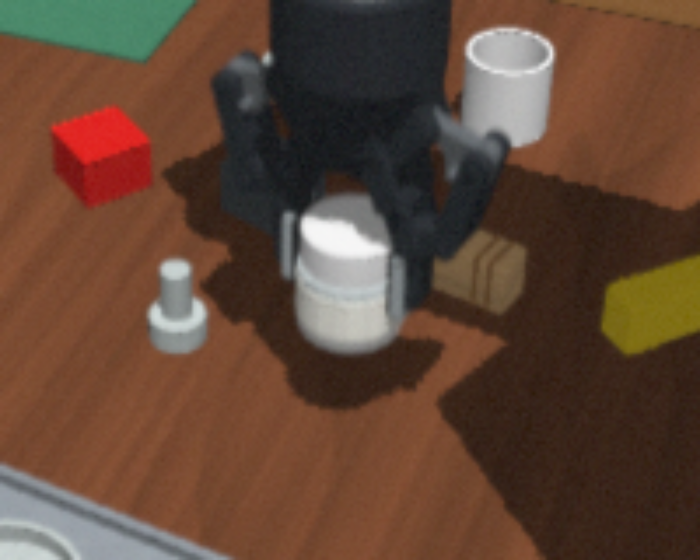

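Emit:
{"method": "servo_tool", "body": {
  "deltas": [40,6,11,8,0,0,0,40,12,22,8,0,0,0,40,15,27,8,0,0,0,40,16,29,8,0,0,0,40,16,29,8,0,0,0,40,15,27,0,0,0,0,40,12,22,0,0,0,0,40,6.7,12,0,0,0,0]
}}

```text
time: 4.92
ee_pos: [0.5661, 0.0929, 0.1356]
tcp_rot: [-90.0, -0.0, -9.9]
wrist_force: [-0.6, 0.0, -1.2]
gripper_width: 0.0483
```

Emit:
{"method": "servo_tool", "body": {
  "deltas": [40,0,0,-4,0,0,0,40,0,0,-12,0,0,0,40,0,0,-16,0,0,0,40,0,0,-16,0,0,0,40,0,0,-16,0,0,0,40,0,0,-12,0,0,0,40,0,0,-8,0,0,0,40,0,0,-3,0,0,0]
}}

```text
time: 5.58
ee_pos: [0.5641, 0.0896, 0.0471]
tcp_rot: [-90.0, 0.1, -10.0]
wrist_force: [-0.9, -0.1, -1.2]
gripper_width: 0.0482
```

```bash
python3 look.py 3 side; python3 - <<'E'
from h import *
p,d,m=load('side',3); x,y=proj(m,[[.565,.0908,.04]])[0].astype(int); print(x,y)
cv2.imwrite('pics/s3c.png',cv2.resize(p[y-80:y+80,x-100:x+100],None,fx=3.5,fy=3.5)[:,:,::-1])
E
```

```text
5.6333 [0.5643 0.0897 0.0473] [-90.    0.1 -10. ] [ 0.3  0.1 -1.1] 0.0485219678743951 [  1.  25. -16.  49.  -0. 101.]
256 293
```

View pics/s3c.png

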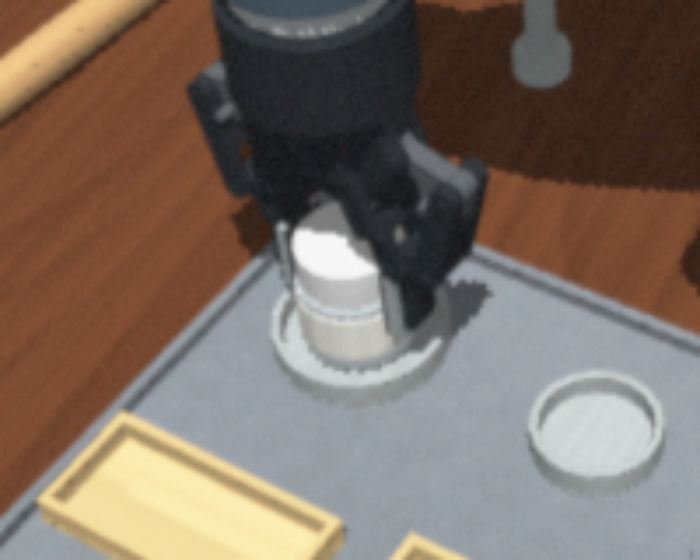

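Emit:
{"method": "servo_tool", "body": {
  "deltas": [40,0,0,-1,0,0,0,40,0,0,-1,0,0,0,40,0,0,0,0,0,0,40,0,0,0,0,0,0,40,0,0,0,0,0,0,40,0,0,0,0,0,0,40,0,0,0,0,0,0,40,0,0,0,0,0,0]
}}

```text
time: 6.3
ee_pos: [0.5651, 0.0905, 0.0464]
tcp_rot: [-90.0, -0.0, -10.0]
wrist_force: [0.1, 0.5, -1.6]
gripper_width: 0.048
```

Emit:
{"method": "servo_tool", "body": {
  "deltas": [40,0,0,-1,0,0,0,40,0,0,0,0,0,0,40,0,0,-1,0,0,0,40,0,0,0,0,0,0,40,0,0,0,0,0,0,40,0,0,0,0,0,0,40,0,0,0,0,0,0,40,0,0,0,0,0,0]
}}

```text
time: 6.97
ee_pos: [0.5651, 0.0905, 0.0444]
tcp_rot: [-90.0, -0.0, -10.0]
wrist_force: [-1.4, 0.2, 1.6]
gripper_width: 0.048
```

Emit:
{"method": "servo_tool", "body": {
  "deltas": [52,0,0,0,0,0,0,60,0,0,0,0,0,0,70,0,0,0,0,0,0,75,0,0,0,0,0,0,75,0,0,0,0,0,0,75,0,0,4,0,0,0,75,0,0,10,0,0,0,75,0,0,16,0,0,0]
}}

```text
time: 7.63
ee_pos: [0.5644, 0.0904, 0.0741]
tcp_rot: [-90.0, 0.1, -10.0]
wrist_force: [-0.5, 0.1, 0.0]
gripper_width: 0.0749
```

Emit:
{"method": "servo_tool", "body": {
  "deltas": [70,0,0,20,0,0,0,70,0,0,20,0,0,0,70,0,-10,20,0,0,0,70,0,-30,10,0,0,0,65,0,-32,0,0,0,0,60,0,-32,0,0,0,0,60,0,-32,0,0,0,0,60,0,-30,0,0,0,0]
}}

```text
time: 8.3
ee_pos: [0.565, -0.0771, 0.1456]
tcp_rot: [-90.0, -0.1, -10.0]
wrist_force: [1.0, -0.4, 0.7]
gripper_width: 0.0598
```

```bash
python3 look.py 4 top wrist; python3 - <<'E'
from h import *
p,d,m=load('top',4); C=cloud(m,d)
def seg(name,box,zlo,zhi):
    u0,v0,u1,v1=box; c=C[v0:v1,u0:u1]; k=(c[...,2]>zlo)&(c[...,2]<zhi)
    P=c[k]; 
    if len(P)<10: print(name,len(P));return
    r=cv2.minAreaRect((P[:,:2]*1000).astype(np.float32))
    print(name,k.sum(),'z',np.median(P[:,2]).round(4),'rect mm',np.round(r[0],1),np.round(r[1],1),round(r[2],1),'mean',(P[:,:2].mean(0)*1000).round(1))
seg('jar',(205,170,265,232),.058,.07)
seg('die',(338,190,364,220),.036,.052)
E
```

```text
8.4 [ 0.5653 -0.0794  0.1452] [-90.1  -0.1 -10.2] [-0.6  0.2 -0.3] 0.0602285292439354 [-16.  20.  -8.  62.  -0.  84.]
jar 0
die 0
```

View pics/top4.png

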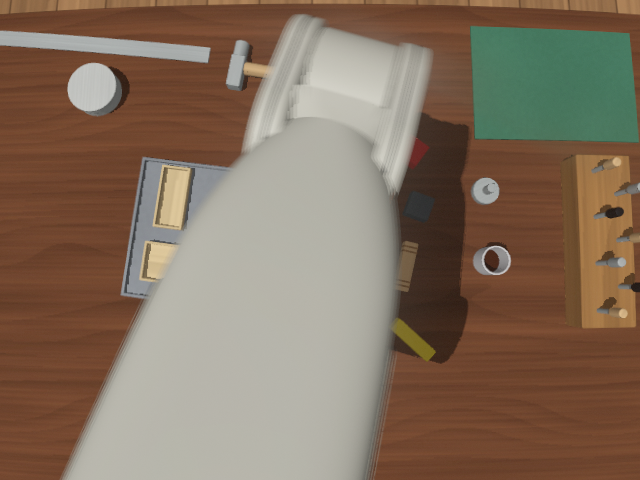

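View pics/wrist4.png

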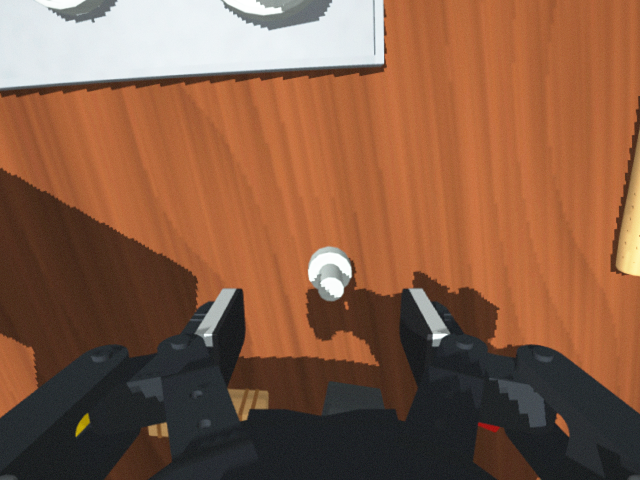

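Emit:
{"method": "servo_tool", "body": {
  "deltas": [50,2,-14,-4,0,0,0,50,0,-14.3,-14,0,0,0,50,0,-6,-18,0,0,0,50,0,0,-20,0,0,0,50,0,0,-18,0,0,0,50,0,0,-14,0,0,0,50,0,0,-9,0,0,0,50,0,0,-4,0,0,0]
}}

```text
time: 9.07
ee_pos: [0.5667, -0.1093, 0.0422]
tcp_rot: [-90.0, 0.1, -9.9]
wrist_force: [-0.3, -0.2, -0.6]
gripper_width: 0.0499
```

Emit:
{"method": "servo_tool", "body": {
  "deltas": [40,0,0,0,0,0,0,30,0,0,0,0,0,0,20,0,0,0,0,0,0,10,0,0,0,0,0,0,10,0,0,0,0,0,0,10,0,0,0,0,0,0,10,0,0,0,0,0,0,10,0,0,0,0,0,0]
}}

```text
time: 9.73
ee_pos: [0.5675, -0.1099, 0.0442]
tcp_rot: [-90.0, -0.1, -10.0]
wrist_force: [-0.3, 1.0, 7.0]
gripper_width: 0.0143
```

Emit:
{"method": "servo_tool", "body": {
  "deltas": [10,0,0,3,0,0,0,10,0,0,6,0,0,0,10,0,0,12,0,0,0,10,0,0,18,0,0,0,10,0,0,20,0,0,0,10,0,0,20,0,0,0,10,0,10,8,0,0,0,10,-5,12,3,0,0,0]
}}

```text
time: 10.4
ee_pos: [0.5631, -0.0879, 0.1348]
tcp_rot: [-90.0, -0.2, -10.1]
wrist_force: [0.4, 0.7, -1.9]
gripper_width: 0.0144
```

```bash
python3 look.py 5 side; python3 - <<'E'
from h import *
p,d,m=load('side',5); x,y=proj(m,[[.565,-.09,.10]])[0].astype(int); print(x,y)
cv2.imwrite('pics/s5c.png',cv2.resize(p[y-40:y+190,x-200:x+100],None,fx=2.5,fy=2.5)[:,:,::-1])
E
```

```text
10.45 [ 0.5612 -0.0852  0.1342] [-89.9  -0.  -10. ] [-0.4  2.1 -1.8] 0.014634723173454774 [-17.  20.  -9.  61.   0.  83.]
304 193
```

View pics/s5c.png

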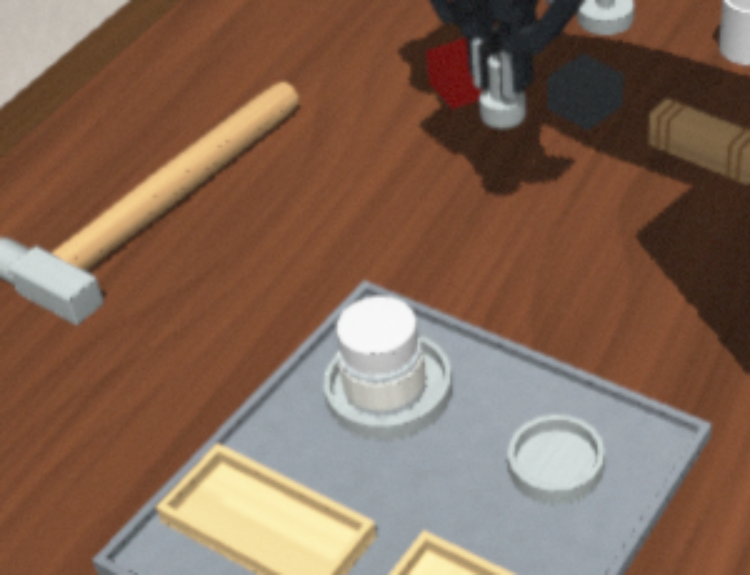

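Emit:
{"method": "servo_tool", "body": {
  "deltas": [10,-8,14,0,0,0,0,10,-15,25,0,0,0,0,10,-17,29,0,0,0,0,10,-17,29,0,0,0,0,10,-17,29,0,0,0,0,10,-17,29,0,0,0,0,10,-14,24,0,0,0,0,10,-9.3,14.2,0,0,0,0]
}}

```text
time: 11.12
ee_pos: [0.4442, 0.1081, 0.1321]
tcp_rot: [-90.0, 0.2, -9.9]
wrist_force: [0.5, -0.0, -1.4]
gripper_width: 0.0145
```

Emit:
{"method": "servo_tool", "body": {
  "deltas": [10,0,0,-4,0,0,0,10,0,0,-12,0,0,0,10,0,0,-16,0,0,0,10,0,0,-16,0,0,0,10,0,0,-14,0,0,0,10,0,0,-10,0,0,0,10,0,0,-6,0,0,0,10,0,0,-1,0,0,0]
}}

```text
time: 11.78
ee_pos: [0.4464, 0.1054, 0.0527]
tcp_rot: [-90.0, 0.2, -10.0]
wrist_force: [-0.2, 0.0, -1.9]
gripper_width: 0.0145
```

Emit:
{"method": "servo_tool", "body": {
  "deltas": [10,0,0,0,0,0,0,10,0,0,-1,0,0,0,10,0,0,0,0,0,0,10,0,0,0,0,0,0,10,0,0,0,0,0,0,10,0,0,0,0,0,0,10,0,0,0,0,0,0,10,0,0,0,0,0,0]
}}

```text
time: 12.45
ee_pos: [0.4478, 0.1053, 0.0534]
tcp_rot: [-90.0, -0.0, -10.0]
wrist_force: [0.9, 0.1, -1.1]
gripper_width: 0.0146
```

```bash
python3 look.py 6 side; python3 - <<'E'
from h import *
p,d,m=load('side',6); x,y=proj(m,[[.448,.105,.04]])[0].astype(int); print(x,y)
cv2.imwrite('pics/s6c.png',cv2.resize(p[y-80:y+80,x-100:x+100],None,fx=3.5,fy=3.5)[:,:,::-1])
E
```

```text
12.5 [0.4478 0.1053 0.0533] [-90.  -0. -10.] [-0.8 -0.5 -1.7] 0.014303806478795767 [  3.  15. -30.  44.  -0. 103.]
325 322
```

View pics/s6c.png

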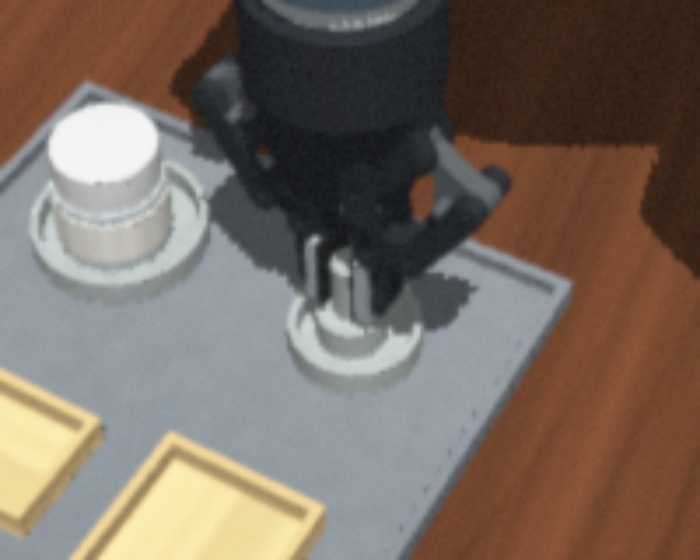

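Emit:
{"method": "servo_tool", "body": {
  "deltas": [10,0,0,-1,0,0,0,10,0,0,0,0,0,0,10,0,0,0,0,0,0,10,0,0,0,0,0,0,10,0,0,0,0,0,0,10,0,0,0,0,0,0,10,0,0,0,0,0,0,10,0,0,0,0,0,0]
}}

```text
time: 13.17
ee_pos: [0.4478, 0.1054, 0.0523]
tcp_rot: [-90.0, -0.0, -10.0]
wrist_force: [1.2, -0.6, -1.0]
gripper_width: 0.0146
```

Emit:
{"method": "servo_tool", "body": {
  "deltas": [10,0,0,-0.7,0,0,0,10,0,0,0,0,0,0,10,0,0,0,0,0,0,10,0,0,0,0,0,0,10,0,0,0,0,0,0,10,0,0,0,0,0,0,10,0,0,0,0,0,0,10,0,0,0,0,0,0]
}}

```text
time: 13.83
ee_pos: [0.4478, 0.1054, 0.0522]
tcp_rot: [-90.0, -0.0, -10.0]
wrist_force: [-2.4, -0.0, 9.0]
gripper_width: 0.0148
```

Emit:
{"method": "servo_tool", "body": {
  "deltas": [17,0,0,0,0,0,0,22,0,0,0,0,0,0,30,0,0,0,0,0,0,40,0,0,0,0,0,0,40,0,0,1,0,0,0,40,0,0,6,0,0,0,40,0,0,12,0,0,0,40,0,0,18,0,0,0]
}}

```text
time: 14.5
ee_pos: [0.447, 0.1053, 0.0884]
tcp_rot: [-90.0, 0.1, -10.0]
wrist_force: [0.6, 0.3, -0.4]
gripper_width: 0.0398
```

Emit:
{"method": "servo_tool", "body": {
  "deltas": [60,0,0,20,0,0,0,75,4,-10,20,0,0,0,75,8,-24,20,0,0,-0.02,75,9,-26,0,0,0,-0.02,75,9,-26,0,0,0,-0.02,75,9,-26,0,0,0,-0.02,75,9,-26,0,0,0,-0.02,75,9,-26,0,0,0,-0.02]
}}

```text
time: 15.17
ee_pos: [0.505, -0.06, 0.1492]
tcp_rot: [-90.0, -0.0, -16.9]
wrist_force: [0.9, 0.5, -0.1]
gripper_width: 0.0752
```

Emit:
{"method": "servo_tool", "body": {
  "deltas": [75,9,-26,0,0,0,-0.02,75,9,-26,0,0,0,-0.02,75,9,-26,0,0,0,-0.02,75,9,-26,0,0,0,-0.015,75,9,-26,0,0,0,0,75,9,-24,0,0,0,0,75,4,-18.6,0,0,0,0,75,0,0,0,0,0,0]
}}

```text
time: 15.83
ee_pos: [0.5634, -0.2346, 0.1484]
tcp_rot: [-90.0, -0.0, -21.3]
wrist_force: [-0.5, 0.3, 0.8]
gripper_width: 0.0748
```

```bash
python3 look.py 7 wrist top; python3 - <<'E'
from h import *
p,d,m=load('top',7); C=cloud(m,d)
c=C[230:300,180:270]
for n,b in dict(smalldie=(215,255,245,285),jar=(210,170,265,232)).items():
    c=C[b[1]:b[3],b[0]:b[2]]; k=c[...,2]>.045; print(n,k.sum(),c[k].mean(0) if k.any() else '')
p,d,m=load('wrist',7); C=cloud(m,d)
k=(abs(C[...,0]-.5627)<.045)&(abs(C[...,1]+.231)<.045)&(C[...,2]>.026)&(C[...,2]<.04)
P=C[k]; print(len(P)); r=cv2.minAreaRect((P[:,:2]*1000).astype(np.float32)); print(r,P.mean(0))
E
```

```text
15.9333 [ 0.5625 -0.2317  0.1485] [-90.    0.  -21.2] [ 0.7  0.4 -0.7] 0.07468520063250467 [-30.  23.  -2.  65.   0.  81.]
smalldie 76 [0.4486659  0.09529851 0.09411588]
jar 645 [0.56348603 0.08696993 0.07651893]
4312
((560.4844360351562, -230.13055419921875), (42.33377456665039, 41.36967849731445), 69.8327407836914) [ 0.56109569 -0.22912788  0.03183563]
```

View pics/wrist7.png

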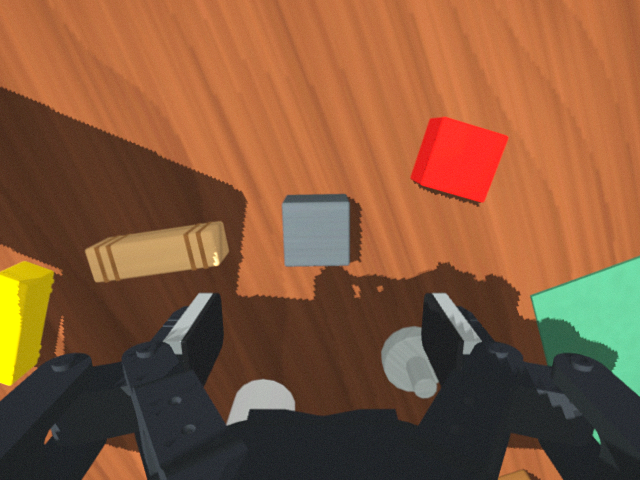

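View pics/top7.png

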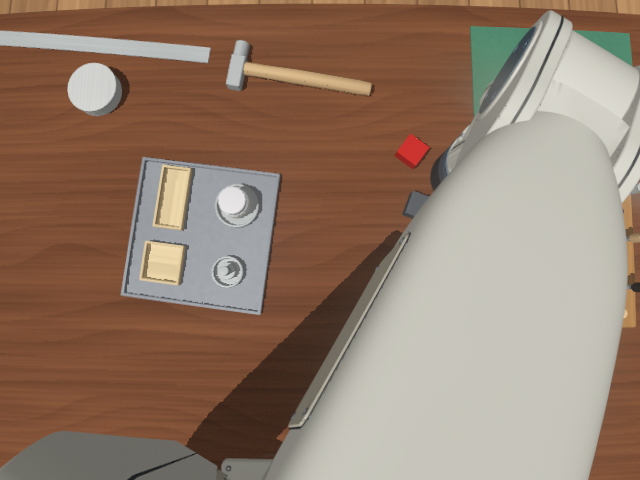

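Emit:
{"method": "servo_tool", "body": {
  "deltas": [62,-0.7,0.4,-8,0,0,0,62,0,0,-18,0,0,0,62,0,0,-22,0,0,0,62,0,0,-20,0,0,0,62,0,0,-18,0,0,0,62,0,0,-14,0,0,0,62,0,0,-9,0,0,0,62,0,0,-4,0,0,0],
  "force": 70
}}

```text
time: 16.6
ee_pos: [0.5613, -0.2295, 0.0342]
tcp_rot: [-90.0, 0.1, -21.1]
wrist_force: [0.5, 0.0, 0.5]
gripper_width: 0.0622
```

Emit:
{"method": "servo_tool", "body": {
  "deltas": [55,0,0,0,0,0,0,48,0,0,0,0,0,0,42,0,0,0,0,0,0,35,0,0,0,0,0,0,30,0,0,0,0,0,0,30,0,0,0,0,0,0,30,0,0,0,0,0,0,30,0,0,0,0,0,0]
}}

```text
time: 17.27
ee_pos: [0.5625, -0.2309, 0.0369]
tcp_rot: [-90.0, -0.1, -21.2]
wrist_force: [-1.6, 2.4, 6.3]
gripper_width: 0.0406
```

Emit:
{"method": "servo_tool", "body": {
  "deltas": [30,0,0,0,0,0,0,30,0,0,0,0,0,0,30,0,0,3,0,0,0,30,0,0,5,0,0,0,30,0,0,8,0,0,0,30,0,0,12,0,0,0,30,0,0,15,0,0,0,30,0,0,17,0,0,0]
}}

```text
time: 17.93
ee_pos: [0.5618, -0.2307, 0.0962]
tcp_rot: [-90.0, 0.1, -21.2]
wrist_force: [0.5, -0.3, -3.1]
gripper_width: 0.0405
```

```bash
python3 look.py 8 side; python3 - <<'E'
from h import *
p,d,m=load('side',8); x,y=proj(m,[[.562,-.23,.08]])[0].astype(int); print(x,y)
cv2.imwrite('pics/s8c.png',cv2.resize(p[y-80:y+80,x-100:x+100],None,fx=3.5,fy=3.5)[:,:,::-1])
E
```

```text
17.9833 [ 0.5631 -0.2315  0.1001] [-90.   -0.2 -21.2] [ 1.6 -1.   0.5] 0.04065787998048786 [-30.  25.  -7.  58.  -0.  81.]
337 161
```

View pics/s8c.png

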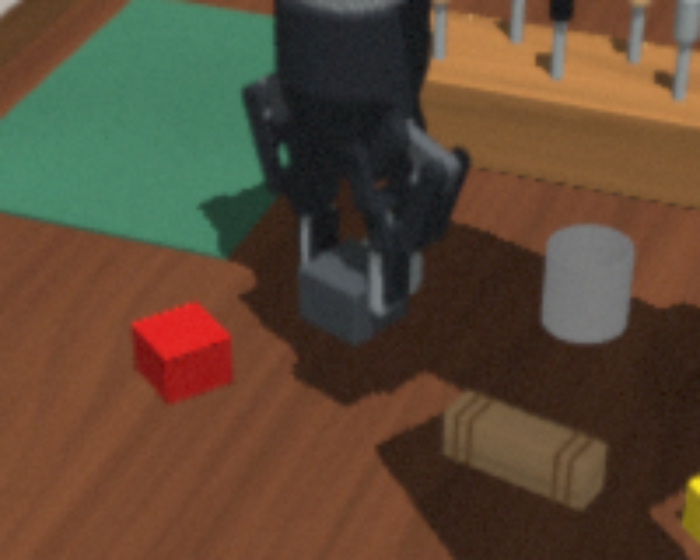

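Emit:
{"method": "servo_tool", "body": {
  "deltas": [30,-2,8,8,0,0,0,30,-4,18,12,0,0,0.02,30,-6,28,12,0,0,0.025,30,-7,32,8,0,0,0.025,30,-7,32,4,0,0,0.025,30,-7,32,0,0,0,0.025,30,-7,32,0,0,0,0.025,30,-7,32,0,0,0,0.025]
}}

```text
time: 18.65
ee_pos: [0.5134, -0.0143, 0.1397]
tcp_rot: [-90.0, 0.0, -11.3]
wrist_force: [1.1, 0.8, -3.5]
gripper_width: 0.0403
```

Emit:
{"method": "servo_tool", "body": {
  "deltas": [30,-7,32,0,0,0,0.025,30,-7,32,0,0,0,0.025,30,-7,32,0,0,0,0.023,30,-7,32,0,0,0,0,30,-7,32,0,0,0,0,30,-7,32,0,0,0,0,30,-6,28,0,0,0,0,30,-4.5,19.6,0,0,0,0]
}}

```text
time: 19.32
ee_pos: [0.4601, 0.2256, 0.1396]
tcp_rot: [-90.0, 0.1, -7.1]
wrist_force: [-0.1, -0.1, -3.9]
gripper_width: 0.0405
```

Emit:
{"method": "servo_tool", "body": {
  "deltas": [30,0,0,0,0,0,0,30,0,0,-8,0,0,0,30,0,0,-16,0,0,0,30,0,0,-18,0,0,0,30,0,0,-18,0,0,0,30,0,0,-12,0,0,0,30,0,0,-6,0,0,0,30,0,0,-2,0,0,0]
}}

```text
time: 19.98
ee_pos: [0.4616, 0.222, 0.0583]
tcp_rot: [-90.1, 0.1, -7.3]
wrist_force: [0.1, -0.2, -4.2]
gripper_width: 0.0402
```

```bash
python3 look.py 9 side; python3 - <<'E'
from h import *
p,d,m=load('side',9); x,y=proj(m,[[.4625,.223,.04]])[0].astype(int); print(x,y)
cv2.imwrite('pics/s9c.png',cv2.resize(p[y-90:y+70,x-100:x+100],None,fx=3.5,fy=3.5)[:,:,::-1])
E
```

```text
20.0333 [0.462  0.2222 0.0588] [-90.    0.1  -7.3] [ 0.3  0.3 -4.1] 0.04062372724584558 [ 16.  19. -23.  48.  -0. 114.]
278 385
```

View pics/s9c.png

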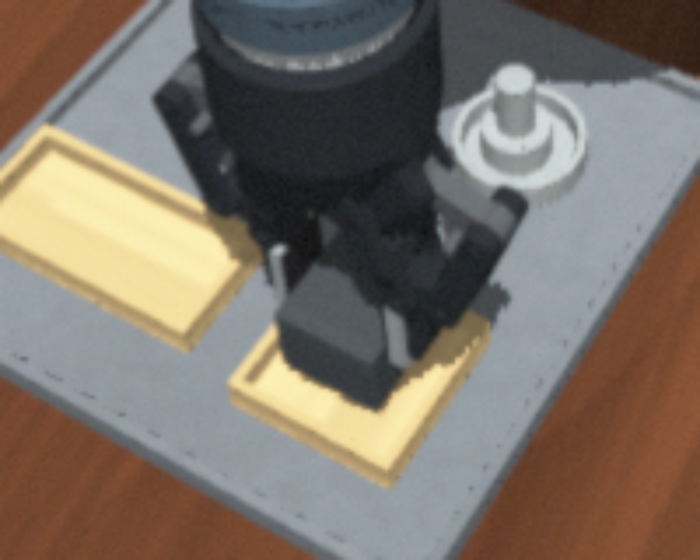

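Emit:
{"method": "servo_tool", "body": {
  "deltas": [30,0,0,-3,0,0,0,30,0,0,-4,0,0,0,30,0,0,-3,0,0,0,30,0,0,-2,0,0,0,30,0,0,-1,0,0,0,30,0,0,0,0,0,0,30,0,0,0,0,0,0,30,0,0,0,0,0,0]
}}

```text
time: 20.7
ee_pos: [0.4627, 0.2228, 0.0467]
tcp_rot: [-90.0, -0.0, -7.2]
wrist_force: [-0.2, -0.6, -3.1]
gripper_width: 0.04
```

```bash
python3 look.py 10 side; python3 - <<'E'
from h import *
p,d,m=load('side',10); x,y=proj(m,[[.4625,.223,.04]])[0].astype(int); print(x,y)
cv2.imwrite('pics/s10c.png',cv2.resize(p[y-90:y+70,x-100:x+100],None,fx=3.5,fy=3.5)[:,:,::-1])
E
```

```text
20.75 [0.4627 0.2228 0.0467] [-90.   -0.   -7.2] [ 0.1  0.3 -3.9] 0.04038027121448817 [ 16.  20. -24.  46.   0. 114.]
278 385
```

View pics/s10c.png

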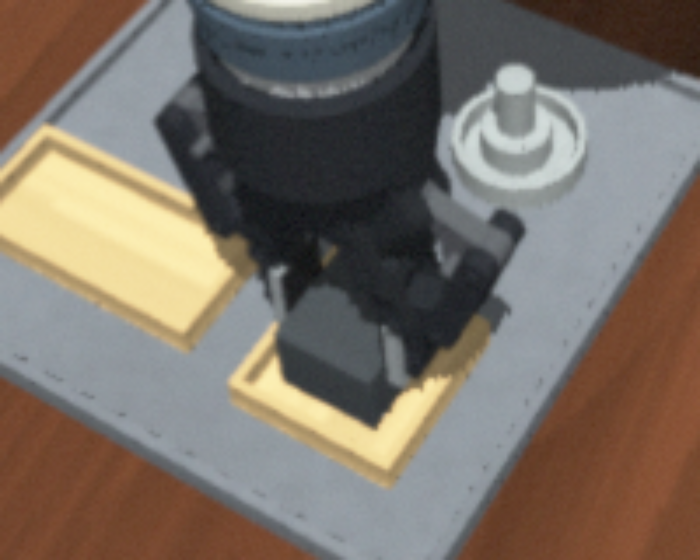

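Emit:
{"method": "servo_tool", "body": {
  "deltas": [30,0,0,-1,0,0,0,30,0,0,0,0,0,0,30,0,0,0,0,0,0,30,0,0,-0.6,0,0,0,30,0,0,0,0,0,0,30,0,0,0,0,0,0,30,0,0,0,0,0,0,30,0,0,0,0,0,0]
}}

```text
time: 21.42
ee_pos: [0.4625, 0.2227, 0.045]
tcp_rot: [-90.0, 0.0, -7.2]
wrist_force: [-1.1, 0.7, -4.0]
gripper_width: 0.0399
```

Emit:
{"method": "servo_tool", "body": {
  "deltas": [30,0,0,-0.6,0,0,0,30,0,0,0,0,0,0,30,0,0,0,0,0,0,30,0,0,-0.4,0,0,0,30,0,0,0,0,0,0,30,0,0,0,0,0,0,30,0,0,0,0,0,0,30,0,0,0,0,0,0]
}}

```text
time: 22.08
ee_pos: [0.4626, 0.2228, 0.0449]
tcp_rot: [-90.0, -0.0, -7.2]
wrist_force: [-4.6, -2.0, 11.2]
gripper_width: 0.0402
```

Emit:
{"method": "servo_tool", "body": {
  "deltas": [44,0,0,0,0,0,0,50,0,0,0,0,0,0,56,0,0,0,0,0,0,62,0,0,0,0,0,0,62,0,0,1,0,0,0,62,0,0,6,0,0,0,62,0,0,12,0,0,0,62,0,0,18,0,0,0]
}}

```text
time: 22.75
ee_pos: [0.4619, 0.2225, 0.0806]
tcp_rot: [-90.1, 0.1, -7.2]
wrist_force: [1.2, -0.5, -0.3]
gripper_width: 0.0619
```

Emit:
{"method": "servo_tool", "body": {
  "deltas": [60,0,0,22,0,0,0,60,0,-6,24,0,0,0,60,0,-20,20,0,0,0.09,60,-1,-28,0,0,0,0.1,60,-1,-30,0,0,0,0.1,60,-1,-30,0,0,0,0.1,60,-1,-30,0,0,0,0.1,60,-1,-30,0,0,0,0.1]
}}

```text
time: 23.42
ee_pos: [0.4573, 0.0475, 0.1476]
tcp_rot: [-90.0, -0.0, 26.9]
wrist_force: [0.9, 0.4, 0.0]
gripper_width: 0.0601
```

Emit:
{"method": "servo_tool", "body": {
  "deltas": [60,-0.3,-30,0,0,0,0.1,60,0,-30,0,0,0,0.1,60,0,-30,0,0,0,0.1,60,0,-30,0,0,0,0.1,60,0,-30,0,0,0,0.1,60,0,-30,0,0,0,0.1,60,0,-30,0,0,0,0.1,60,0,-30,0,0,0,0.1]
}}

```text
time: 24.08
ee_pos: [0.457, -0.1928, 0.1475]
tcp_rot: [-90.0, 0.0, 72.7]
wrist_force: [0.7, -0.4, 0.3]
gripper_width: 0.0599
```

Emit:
{"method": "servo_tool", "body": {
  "deltas": [55,0,-15.1,0,0,0,0.099,55,0,0,0,0,0,0,55,0,0,0,0,0,0,55,0,0,0,0,0,0,55,0,0,0,0,0,0,55,0,0,0,0,0,0,55,0,0,0,0,0,0,55,0,0,0,0,0,0]
}}

```text
time: 24.75
ee_pos: [0.4574, -0.2057, 0.1471]
tcp_rot: [-90.0, 0.0, 78.1]
wrist_force: [-0.9, -0.1, 0.4]
gripper_width: 0.055
```

```bash
python3 look.py 11 top wrist; python3 - <<'E'
from h import *
p,d,m=load('wrist',11); C=cloud(m,d)
k=(abs(C[...,0]-.457)<.06)&(abs(C[...,1]+.206)<.035)&(C[...,2]>.025)&(C[...,2]<.038)
P=C[k]; print(len(P)); r=cv2.minAreaRect((P[:,:2]*1000).astype(np.float32)); print(r,P.mean(0))
p,d,m=load('top',11); 
cv2.imwrite('pics/t11c.png',cv2.resize(p[150:320,115:290],None,fx=3.4,fy=3.4,interpolation=cv2.INTER_CUBIC)[:,:,::-1])
E
```

```text
24.85 [ 0.4573 -0.206   0.147 ] [-90.    0.   78.1] [-0.   0.1  0.6] 0.054879032778278325 [-34.  13. -17.  60.  -0. -22.]
4907
((455.08526611328125, -205.50396728515625), (24.09895133972168, 85.83934783935547), 77.04672241210938) [ 0.45272007 -0.2051443   0.02984027]
```

View pics/wrist11.png

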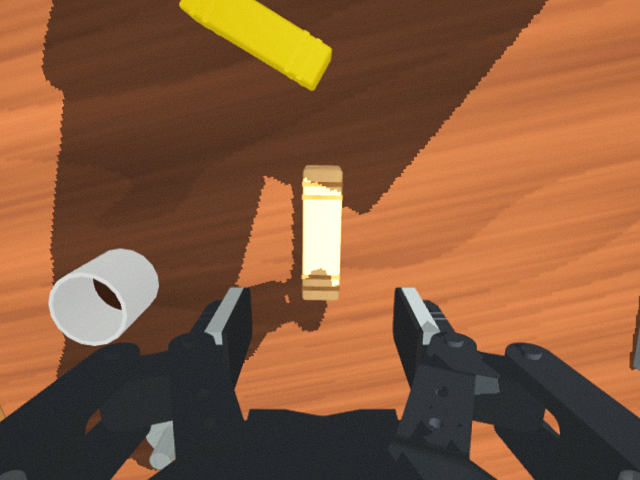

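View pics/t11c.png

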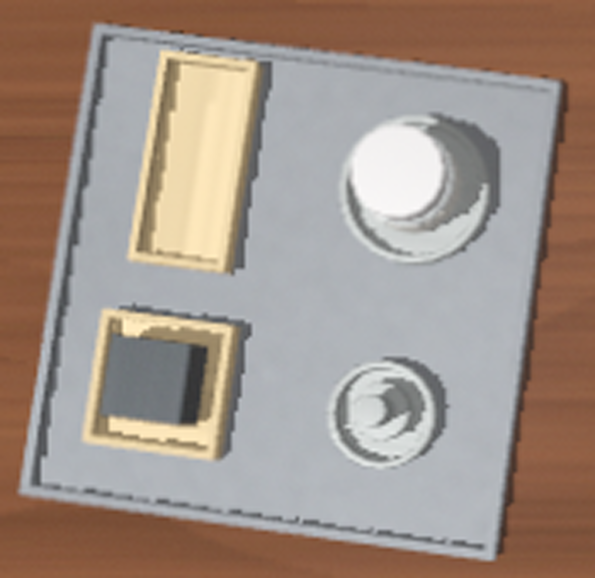

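Emit:
{"method": "servo_tool", "body": {
  "deltas": [50,-0.7,0,-8,0,0,0,50,0,0,-18,0,0,0,50,0,0,-22,0,0,0,50,0,0,-20,0,0,0,50,0,0,-18,0,0,0,50,0,0,-13,0,0,0,50,0,0,-8,0,0,0,50,0,0,-4,0,0,0],
  "force": 40
}}

```text
time: 25.52
ee_pos: [0.456, -0.206, 0.0346]
tcp_rot: [-89.9, -0.0, 78.1]
wrist_force: [-0.1, -0.2, 0.8]
gripper_width: 0.0504
```

Emit:
{"method": "servo_tool", "body": {
  "deltas": [40,0,0,0,0,0,0,32,0,0,0,0,0,0,25,0,0,0,0,0,0,15,0,0,0,0,0,0,15,0,0,0,0,0,0,15,0,0,0,0,0,0,15,0,0,0,0,0,0,15,0,0,0,0,0,0]
}}

```text
time: 26.18
ee_pos: [0.4571, -0.2067, 0.0369]
tcp_rot: [-90.1, 0.0, 78.1]
wrist_force: [-0.5, -0.7, 7.6]
gripper_width: 0.0229
```

Emit:
{"method": "servo_tool", "body": {
  "deltas": [15,0,0,0,0,0,0,15,0,0,3,0,0,0,15,0,0,5,0,0,0,15,0,0,8,0,0,0,15,0,0,12,0,0,0,15,0,0,15,0,0,0,15,0,0,17,0,0,0,15,0,0,0,0,0,0]
}}

```text
time: 26.85
ee_pos: [0.4578, -0.2071, 0.0993]
tcp_rot: [-90.2, 0.1, 78.1]
wrist_force: [0.9, -1.1, 0.5]
gripper_width: 0.0233
```

```bash
python3 look.py 12 side; python3 - <<'E'
from h import *
p,d,m=load('side',12); x,y=proj(m,[[.457,-.206,.08]])[0].astype(int); print(x,y)
cv2.imwrite('pics/s12c.png',cv2.resize(p[y-80:y+80,x-100:x+100],None,fx=3.5,fy=3.5)[:,:,::-1])
E
```

```text
26.9 [ 0.4574 -0.2068  0.0978] [-90.2   0.1  78.1] [ 0.1 -0.1 -0.7] 0.022841585986274227 [-34.  16. -22.  53.   0. -22.]
388 179
```

View pics/s12c.png

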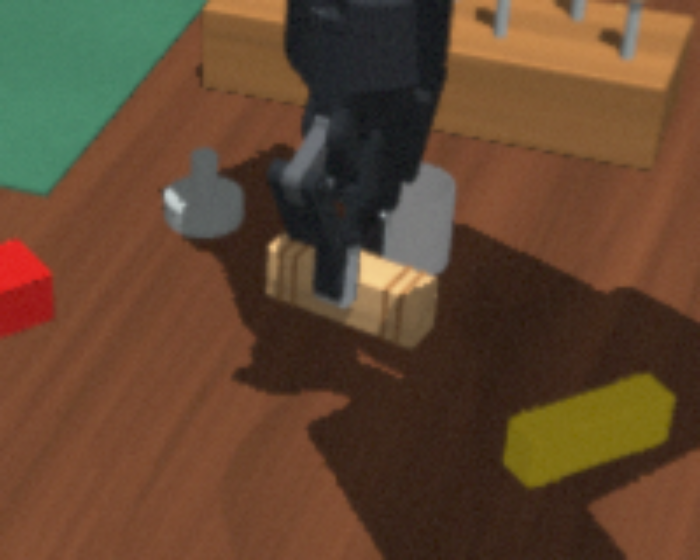

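Emit:
{"method": "servo_tool", "body": {
  "deltas": [15,2,8,12,0,0,0,15,5,16,14,0,0,0,15,8,26,14,0,0,0.01,15,8.5,28,10,0,0,0.012,15,8.5,29,0,0,0,0.012,15,8.5,29,0,0,0,0.012,15,8.5,29,0,0,0,0.012,15,8.5,29,0,0,0,0.012]
}}

```text
time: 27.57
ee_pos: [0.5139, -0.0108, 0.1455]
tcp_rot: [-90.0, -0.0, 82.1]
wrist_force: [0.4, -0.7, -0.5]
gripper_width: 0.0228
```

Emit:
{"method": "servo_tool", "body": {
  "deltas": [15,8.5,29,0,0,0,0.012,15,8.5,29,0,0,0,0,15,8.5,29,0,0,0,0,15,8.5,29,0,0,0,0,15,8.5,29,0,0,0,0,15,8.5,29,0,0,0,0,15,8.5,28,0,0,0,0,15,6.4,18.1,0,0,0,0]
}}

```text
time: 28.23
ee_pos: [0.58, 0.2103, 0.1451]
tcp_rot: [-89.9, -0.0, 82.8]
wrist_force: [-0.4, -0.2, -0.4]
gripper_width: 0.0227
```

Emit:
{"method": "servo_tool", "body": {
  "deltas": [15,0,0,0,0,0,0,15,0,0,-8,0,0,0,15,0,0,-16,0,0,0,15,0,0,-20,0,0,0,15,0,0,-20,0,0,0,15,0,0,-14,0,0,0,15,0,0,-6,0,0,0,15,0,0,-2,0,0,0]
}}

```text
time: 28.9
ee_pos: [0.5789, 0.2065, 0.0584]
tcp_rot: [-89.8, 0.1, 82.7]
wrist_force: [0.1, -0.1, 0.6]
gripper_width: 0.0231
```

```bash
python3 look.py 13 side wrist; python3 - <<'E'
from h import *
p,d,m=load('side',13); x,y=proj(m,[[.58,.208,.04]])[0].astype(int); print(x,y)
cv2.imwrite('pics/s13c.png',cv2.resize(p[y-90:y+70,x-100:x+100],None,fx=3.5,fy=3.5)[:,:,::-1])
E
```

```text
29.0 [0.5799 0.2071 0.06  ] [-90.    0.   82.7] [0.1 0.7 0.7] 0.02260351994180773 [12. 28. -9. 54. -0. 19.]
206 348
```

View pics/s13c.png

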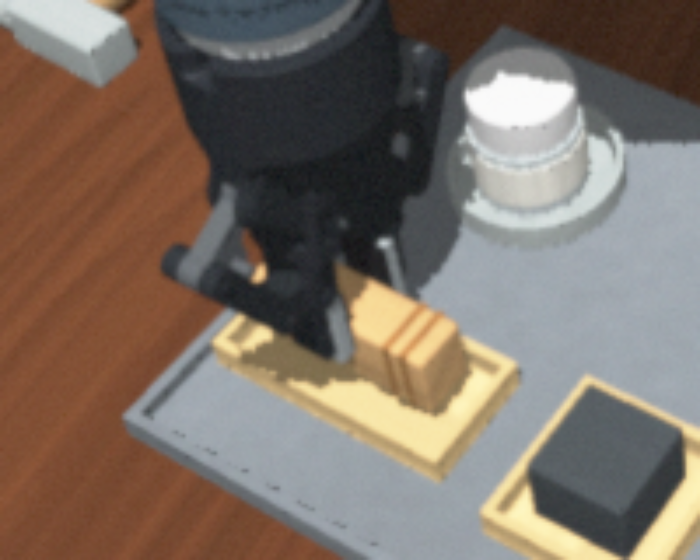

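View pics/wrist13.png

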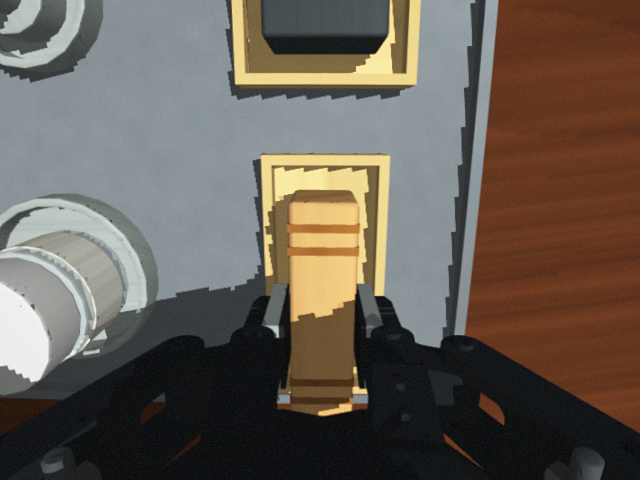

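Emit:
{"method": "servo_tool", "body": {
  "deltas": [15,0,0,-3,0,0,0,15,0,0,-4,0,0,0,15,0,0,-3,0,0,0,15,0,0,-2,0,0,0,15,0,0,-1,0,0,0,15,0,0,0,0,0,0,15,0,0,0,0,0,0,15,0,0,0,0,0,0]
}}

```text
time: 29.67
ee_pos: [0.5801, 0.2078, 0.0471]
tcp_rot: [-90.0, -0.0, 82.8]
wrist_force: [-0.5, 0.3, -0.0]
gripper_width: 0.0229
```

Emit:
{"method": "servo_tool", "body": {
  "deltas": [15,0,0,-0.8,0,0,0,15,0,0,0,0,0,0,15,0,0,0,0,0,0,15,0,0,0,0,0,0,15,0,0,-0.5,0,0,0,15,0,0,0,0,0,0,15,0,0,0,0,0,0,15,0,0,0,0,0,0]
}}

```text
time: 30.33
ee_pos: [0.58, 0.2078, 0.0457]
tcp_rot: [-90.0, -0.0, 82.8]
wrist_force: [0.2, 1.1, 0.4]
gripper_width: 0.0232
```

Emit:
{"method": "servo_tool", "body": {
  "deltas": [15,0,0,-0.6,0,0,0,15,0,0,0,0,0,0,15,0,0,0,0,0,0,15,0,0,-0.5,0,0,0,15,0,0,0,0,0,0,15,0,0,0,0,0,0,15,0,0,0,0,0,0,15,0,0,0,0,0,0]
}}

```text
time: 31.0
ee_pos: [0.58, 0.2077, 0.0449]
tcp_rot: [-90.0, -0.0, 82.8]
wrist_force: [-1.9, -0.4, 5.2]
gripper_width: 0.0231
```

Emit:
{"method": "servo_tool", "body": {
  "deltas": [26,0,0,0,0,0,0,32,0,0,0,0,0,0,38,0,0,0,0,0,0,44,0,0,0,0,0,0,44,0,0,1,0,0,0,44,0,0,6,0,0,0,44,0,0,12,0,0,0,44,0,0,18,0,0,0]
}}

```text
time: 31.67
ee_pos: [0.5792, 0.2076, 0.081]
tcp_rot: [-89.9, 0.0, 82.8]
wrist_force: [0.2, -0.6, 0.5]
gripper_width: 0.0442
```

Emit:
{"method": "servo_tool", "body": {
  "deltas": [44,0,0,25,0,0,0,44,0,0,30,0,0,0,44,0,-10,30,0,0,0,44,-8,-25,20,0,0,0,44,-10,-32,0,0,0,0,44,-10,-34,0,0,0,0,44,-10,-34,0,0,0,0,44,-10,-34,0,0,0,0]
}}

```text
time: 32.33
ee_pos: [0.5313, 0.0375, 0.1873]
tcp_rot: [-90.1, 0.0, 82.8]
wrist_force: [0.6, -1.2, 0.0]
gripper_width: 0.0442
```

Emit:
{"method": "servo_tool", "body": {
  "deltas": [44,-10,-34,0,0,0,0,44,-10,-34,0,0,0,0,44,-10,-34,0,0,0,0,44,-10,-34,0,0,0,0,44,-8,-34,0,0,0,0,44,-8,-20,0,0,0,0,44,0,-8,0,0,0,0,44,0,0,0,0,0,0]
}}

```text
time: 33.0
ee_pos: [0.4759, -0.1608, 0.187]
tcp_rot: [-90.0, 0.0, 82.6]
wrist_force: [0.1, 0.2, 0.5]
gripper_width: 0.0438
```

```bash
python3 look.py 14 top side; python3 - <<'E'
from h import *
p,d,m=load('top',14); C=cloud(m,d)
for n,b,t in [('jar',(205,170,265,232),.055),('die',(210,250,250,290),.045),('anvil',(136,236,190,290),.03),('slick',(150,162,195,235),.03)]:
    c=C[b[1]:b[3],b[0]:b[2]]; k=(c[...,2]>t)&(c[...,2]<.08); P=c[k]; r=cv2.minAreaRect((P[:,:2]*1000).astype(np.float32)); print(n,len(P),'topz',np.median(P[:,2]).round(4),np.percentile(P[:,2],[5,95]).round(4),np.round(r[0],1),np.round(r[1],1),round(r[2],1))
cv2.imwrite('pics/t14c.png',cv2.resize(p[150:320,115:290],None,fx=3.4,fy=3.4,interpolation=cv2.INTER_CUBIC)[:,:,::-1])
E
```

```text
33.1 [ 0.4762 -0.1588  0.1868] [-90.   -0.   82.7] [-0.4 -0.1  0.2] 0.04392996917819719 [-28.  12. -13.  65.   0. -21.]
jar 595 topz 0.064 [0.0612 0.0662] [567.1  90. ] [46.  43.7] 2.3
die 71 topz 0.0521 [0.0492 0.0543] [449.4 103.9] [13.5 14.5] 0.2
anvil 616 topz 0.04 [0.0368 0.0423] [464.1 221.6] [43.4 42.6] 83.7
slick 687 topz 0.0378 [0.0329 0.0403] [580.6 207.5] [24.6 85.4] 81.4
```

View pics/t14c.png

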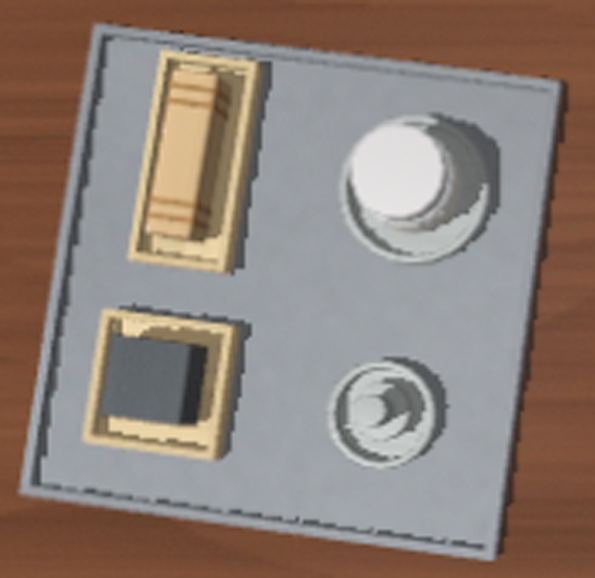

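View pics/side14.png

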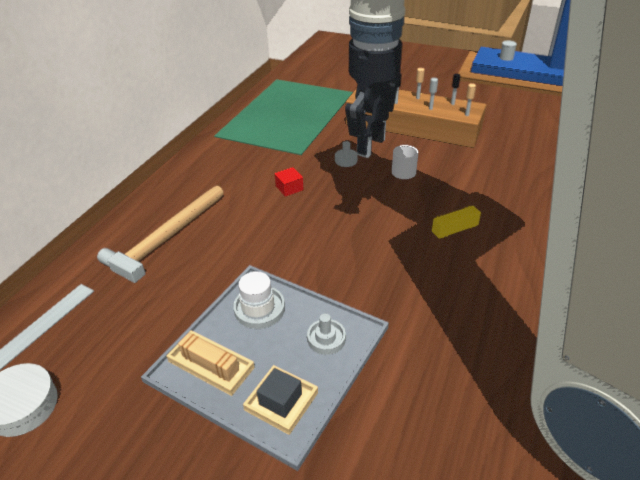

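The four top heights measure 64, 52, 40 and 38 mm, which is what each part standing on its insert's 8 mm floor should give. The open jar (404,161) and larger die (346,155) are still where they were. The arm is clear and the gripper is empty.

```bash
python3 - <<'E'
from station import workorder
print(workorder.job_done())
E
```

```text
the job is handed in; nothing more can be done
None
```

I packed all four parts into the caddy in the order asked: capped jar in the large cup, smaller die in the small cup, dark steel anvil in the square cell and slicker in the trough. I then let go, moved the arm clear and handed the job in at about 33 s of the 122 s allowed.

- **Seating:** the last top-camera depth check put the tops at 64.0, 52.1, 40.0 and 37.8 mm. The expected heights on the 8 mm floors are 64, 52, 40 and 38 mm. All four were within about 2.5 mm of their insert centres, and the jar and die stood upright.
- **Left alone:** I never touched the open jar, the larger die, the red block or the yellow bar. They look unmoved in the last side picture; I did not re-measure their positions.
- **Forces:** the highest wrist force I read was about 12 N, and the gripper was empty at the end.
- **Disagreement:** the wrist and top cameras differed by about 2 mm on where the anvil and slicker stood. That is within the stated calibration, and it did not affect the grasps.

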